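Free a tube carrier from the bench clamp and hold it in the checking jig

ROBOT

A 6-joint arm with a two-finger parallel gripper is mounted at the origin on the work surface; the furniture and walls round the work are solid. World frame = base frame: x ahead of the robot, y to its left, z up, the work surface at z = 0. Lengths are in m, angles in degrees, forces in N, time in s.
With the tool pointing down it reaches from about 0.375 to 0.75 m from the base axis. Payload 9 kg.
Tool frame: the origin (TCP) lies where the fingers leave the gripper's body, on its centre line; the fingertips stand 73 mm ahead of it and the grasp point (between the pads) lies 54 mm ahead of it (robot.tip_reach is the distance from the TCP to the fingertips, in m); z points along the fingers, y is the line along which they close (so a half turn about z gives the same grasp; the last joint's range is limited). The gripper opens to 85 mm and grips with 20 to 120 N. Pads are 22 mm wide; open, the fingers measure 114 mm over their backs; the gripper's body (76 mm by 85 mm) begins 54 mm behind the grasp point. The pads swing forward as they close: fully open they stand 13 mm farther back than shut.
Start: joints at [-12.473, 5.964, 5.575, 89.605, 0, 77.527], TCP at [0.6, 0, 0.304] pointing down, gripper open.
Joint ranges: [-171.21, 171.21], [-48.23, 106.86], [-62.78, 66.21], [-105.2, 120.99], [-86.42, 89.51], [-180, 180]. Speed limits (degrees/s): [127.2, 127.2, 147.25, 180, 180, 180].

INTERFACE

Orientations are given as [roll, pitch, yaw] about the fixed x, y, z axes, in that order (R = Rz(yaw) Ry(pitch) Rx(roll)).
In Python, from plant import robot gives the robot as it stands. Calls block until the motion is done:
- robot.move_pose(position, orientation): joint-space move of the TCP to a pose.
- robot.line_to(position, vel=0.15, rotation=None, guard=None): straight line of the TCP; rotation=None keeps the orientation; vel is the mean speed in m/s. With guard (N) it stops when the force on the tool has changed by that much, and returns True; else False.
- robot.goto_joints(angles): joint-space move.
- robot.set_gripper(opening): finger opening in m; the grip force is fixed at half the most; returns when the fingers have stopped.
- robot.pause(seconds).
- robot.ik(position, orientation): joint angles nearest the present ones, or None.
- robot.observe(): the state.
- robot.grab_frame(name): name is "scene" or "side" or "wrist"; returns the picture (384x512x3 uint8, blue, green, red); there is no depth.
- robot.get_calibration(name): a dict with "vertical_fov" (degrees; the focal length in pixels is half the picture's height over the tangent of half this angle, whatever the lens; pixels are square), "cx", "cy" (the principal point, pixels), "rvec" (rotation vector, rad) and "tvec" (3), from world to camera coordinates, as OpenCV has them. Camera axes: x right, y down, z forward; pixel columns grow to the right and rows downward; lengths in m; the calibration is good to about 2 mm. A picture is of the moment at which its call begins: read the wrist's pose just before it. get_calibration takes no time and is no camera call; for the wrist camera it gives the pose at the moment of the call.
A pose or a line that the arm cannot do raises robot.IKError and nothing moves.
- robot.job_done(): hands the job in; it is judged then, once.
The state is a dict: "time": time; "q": joint angles; "qvel": joint speeds; "joint_torque": joint torques, N m; "tool_pos": TCP position; "tcp_rot": TCP orientation; "ft_force": force on the tool from outside, world axes, zero at the start; "torque": the same for the moment, N m; "gripper_width": finger opening in m; "gripper_force": force on a finger pad.
Only numpy, scipy, OpenCV 4.12 (cv2) and the standard library are available. Lean on these libraries where they do the work, as an engineer would, in place of code of your own. Each camera call takes 0.05 s, during which the arm holds its last target. There are 200 camera calls.

TASK

Slide the bench clamp's jaw fully open by its knob, lift the tube carrier out of the clamp and stand it upright in the checking jig, its long side along the fence and its end up against the stop block. Then press it firmly into the fence and down onto the jig's plate at the same time, with about 10 N each way, and finish while still holding it pressed like that: do not let go. Leave the other things on the bench where they are.

Things in the scene. Friction and masses are not known exactly. Their poses are not given: they have to be found in the camera images.
- clamp: bench clamp, fixed to the bench: dark steel base plate 200 x 110 mm, 12 mm thick, with a low grey fixed jaw on its +x side (inner face at x = +17 mm, 90 mm long, top 42 mm above the bench) and a grey sliding jaw on its -x side. Origin: on the bench surface, under the middle of the seat where the carrier stands; the carrier's length runs along the clamp's y. The plate reaches from x = -158 to +42 mm.
- jaw (a joint): travel of the clamp's sliding jaw in m: 0 closed, 0.060 fully open; it slides along the clamp's -x, is stiff (about 3 N of friction) and stays where it is left. Its upright part (44 mm wide) ends in a steel toe that reaches 11 mm over the carrier's top when closed (toe from 92 to 98 mm above the bench), so the carrier cannot be lifted until the jaw is open.
- jaw_knob (a point): middle of the black upright knob on the sliding jaw (cylinder, 22 mm diameter, 34 mm high, 48 to 82 mm above the bench, this point at 65 mm). The jaw's upright part stands 40 mm from the knob's axis, towards the clamp's +x; the flat carriage below the knob has its top 38 mm above the bench. The knob moves with the jaw.
- carrier_mid (a point): centre (half-way up) of the empty ivory tube carrier standing in the clamp: upright bar with a row of wells in its top, 32 mm thick (x), 181 mm long (y; a small lug at its -y end is not counted), 78 mm high (z), 0.06 to 0.12 kg. In the clamp its underside is 12 mm above the bench. Pinch it across its thickness near the middle, in its upper part, above the fixed jaw or the fence.
- jig: checking jig, fixed to the bench: flat dark steel plate with a steel fence along its +x edge and a steel stop block at its +y end. Origin: on the bench surface, under the place where the carrier's centre belongs when seated (carrier_mid then is at x = 0, y = 0, z = 49 mm here). The stop's face is at y = +90.5 mm; the stop is 60 mm long in x and its top is 40 mm above the bench. Same axes as the carrier when seated (the carrier may also be turned end for end).
- jig_plate: the jig's plate, 96 x 216 mm; its top is 10 mm above the bench. Origin as the jig's. A carrier borne down on it no longer slides easily (friction), so bring it to the stop and the fence before bearing down.
- jig_fence: the jig's fence: steel bar 190 mm long, 18 mm thick, its face towards -x at x = +16 mm, its top 40 mm above the bench (30 mm above the plate). Origin as the jig's.
- marker: black and white marker pen lying in front of the jig (bystander, 116 mm long, 16 mm high); origin at the centre of its underside
- spare: another ivory tube carrier, standing alone at the back of the bench (bystander, 32 x 188 x 78 mm); origin at the centre of its underside
Mind the look-alikes: they are no part of the job. What is shaped like the clamp but pink is not meant.

How it is judged (in metres and radians):
On the way, in this order (a step that is already met when the one before it is completed fails the run):
1. the jaw is slid open (more than 50 of its 60 mm) while the carrier still stands in the clamp (value of joint jaw above 0.05 m and z of carrier_mid in the frame of clamp below 0.06 m), for 0.1 s.
2. the carrier is lifted clear above the clamp's fixed jaw (z of carrier_mid in the frame of clamp above 0.085 m), for 0.1 s.
At the end, for the whole second after the job is handed in: Carrier upright on the jig's plate (4 mm, 0.05 rad), long side along the fence (4 mm, 0.05 rad), end within 6 mm of the stop; fingers still on it, pressing it with over 4 N on the fence and over 4 N on the plate, at rest, through the last second (x of carrier_mid in the frame of jig between -0.004 and 0.004 m and y of carrier_mid in the frame of jig between -0.006 and 0.004 m and z of carrier_mid in the frame of jig between 0.045 and 0.053 m and angle between the y axis of carrier_mid and the y axis of jig, either way round below 0.05 rad and angle between carrier_mid's own z axis and vertical below 0.05 rad and contact force between carrier and jig_fence above 4 N and contact force between carrier and jig_plate above 4 N and contact force between the fingers and carrier above 3 N and linear speed of carrier below 0.02 m/s); the arm keeps its last pose, push and grip.
It fails at once if a bystander (marker, spare carrier) is moved more than 30 mm (distance of any of marker, spare from where it was at the start of the episode above 0.03 m).
It also fails if it takes over 62 s, if anything falls off the work surface, if the arm or the gripper's body presses on something with over 40 N, if the wrist force passes 120 N, or if a joint passes its speed limit or range.

## Working session

There is one attempt and no reset: what is moved stays moved. The work goes in short steps, each a Python script; the robot and the scene stay as the last script left them, time stands still between calls to the robot, and variables do not carry over. Pictures are saved under pics/ and viewed, at most 10 in all, crops included, and the job is handed in when it is done.

```bash
ls; mkdir -p pics; python3 - <<'E'
from plant import robot
import cv2
for n in("scene","side"):
    c=robot.get_calibration(n);print(n,c)
    im=robot.grab_frame(n);cv2.imwrite(f"pics/{n}0.png",im)
print(robot.observe())
E
```

```text
pics
scene {'vertical_fov': 51.971362379908754, 'cx': 257.5894648719364, 'cy': 194.21634958674161, 'rvec': array([ 2.00246795, -1.11321156,  0.51463279]), 'tvec': array([-0.3529104 ,  0.36087282,  0.61596943])}
side {'vertical_fov': 48.812374921151026, 'cx': 252.21054763613998, 'cy': 197.87479012376934, 'rvec': array([ 0.5014734 , -2.62407382,  1.3536606 ]), 'tvec': array([0.50985049, 0.22501882, 0.91035671])}
{'time': 0.1, 'q': array([-1.24735982e+01,  5.99456122e+00,  5.53131493e+00,  8.96046552e+01,
        6.81225851e-04,  7.75269132e+01]), 'qvel': array([ 0.0705934 , -0.09782488,  0.05379949, -0.03530877,  0.00197942,
        0.06862314]), 'joint_torque': array([ 5.58294560e-03, -5.58208680e+01,  5.04719281e+01,  1.31238697e-02,
       -3.14059680e-04, -9.08449465e-05]), 'tool_pos': array([5.99785897e-01, 5.64912898e-05, 3.03204610e-01]), 'tcp_rot': array([-1.79933848e+02, -1.53305724e-02,  8.99994794e+01]), 'ft_force': array([-1.26386634, -0.93429579,  0.04908535]), 'torque': array([ 0.02022448,  0.00525123, -0.00842475]), 'gripper_force': 0.0, 'gripper_width': 0.08526685834018835}
```

```bash
python3 - <<'E'
import cv2
for n in("scene","side"):
    cv2.imwrite(f"pics/{n}0b.png",cv2.resize(cv2.imread(f"pics/{n}0.png"),(800,600),interpolation=cv2.INTER_CUBIC))
E
```

```text
(no output)
```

View pics/scene0b.png

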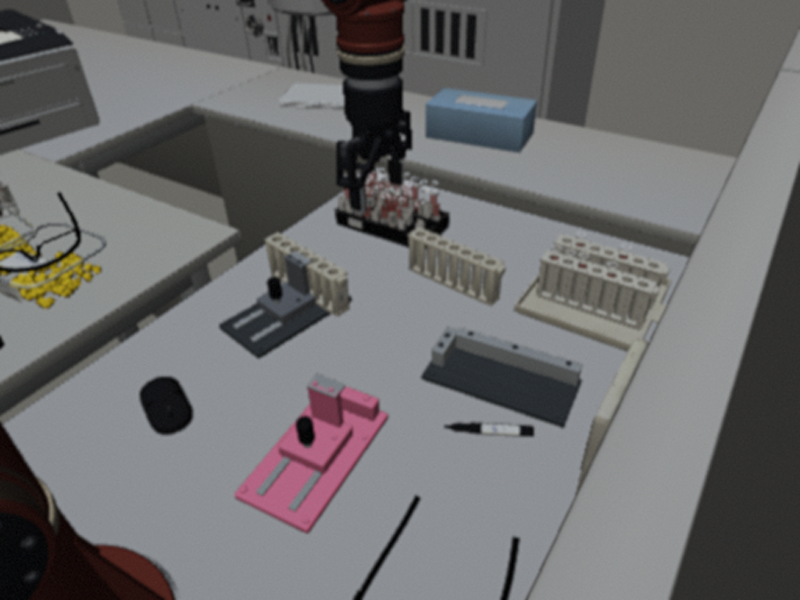

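View pics/side0b.png

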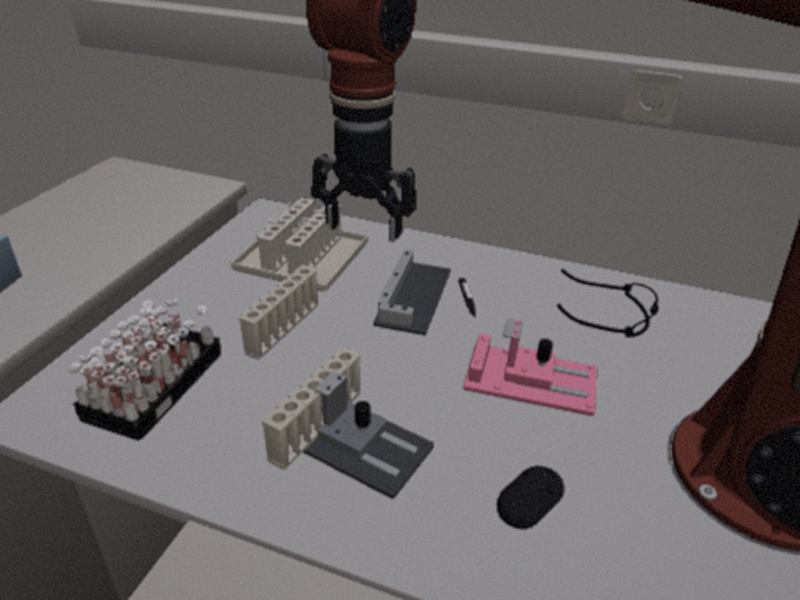

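The scene view (800 px scale) shows the grey clamp: knob at about (275,288), plate corners (221,325), (258,354). The carrier runs from (268,240) to (348,305). The jig has plate corners (423,378), (563,423), with the stop at (443,345) and the fence top from (450,330) to (580,368). The side view has the clamp knob at (363,414), plate corners (394,492), (433,445), and jig corners (375,325), (427,331), (450,267). The pink clamp is the decoy.

```bash
cat > h.py <<'E'
import numpy as np,cv2
from plant import robot
def ray(c,uv,s=1.):
    f=192/np.tan(np.radians(c["vertical_fov"])/2)
    u=(np.array(uv,float)+.5)/s-.5
    d=np.array([(u[0]-c["cx"])/f,(u[1]-c["cy"])/f,1])
    R,_=cv2.Rodrigues(c["rvec"]);o=-R.T@c["tvec"];d=R.T@d
    return o,d/np.linalg.norm(d)
def onz(c,uv,z,s=1.):
    o,d=ray(c,uv,s);return o+d*(z-o[2])/d[2]
def tri(c1,p1,c2,p2,s=1.):
    o,d=ray(c1,p1,s);p,e=ray(c2,p2,s)
    k=np.linalg.lstsq(np.c_[d,-e],p-o,rcond=None)[0]
    a,b=o+d*k[0],p+e*k[1];return (a+b)/2,np.linalg.norm(a-b)
def proj(c,P):
    f=192/np.tan(np.radians(c["vertical_fov"])/2)
    K=np.array([[f,0,c["cx"]],[0,f,c["cy"]],[0,0,1]])
    return cv2.projectPoints(np.array(P,float).reshape(-1,3),c["rvec"],c["tvec"],K,None)[0][:,0]
E
python3 - <<'E'
from h import *
np.set_printoptions(precision=4,suppress=True)
A=robot.get_calibration("scene");B=robot.get_calibration("side");s=1.5625
print("knob",tri(A,(275,288),B,(363,414),s))
for n,c,uv,z in[("clamp sc L",A,(221,325),.012),("clamp sc B",A,(258,354),.012),("clamp sd B",B,(394,490),.012),("clamp sd R",B,(433,444),.012),
 ("jig sc L",A,(423,378),.01),("jig sc B",A,(563,422),.01),("jig sd BL",B,(375,325),.01),("jig sd BR",B,(427,331),.01),("jig sd TR",B,(450,267),.01),
 ("car sc far",A,(268,238),.09),("car sc near",A,(340,282),.09),("car sd near",B,(275,430),.09),("car sd far",B,(350,353),.09),("marker",A,(490,429),.008)]:
    print(n,onz(c,uv,z,s))
E
```

```text
knob (array([0.5315, 0.1636, 0.0644]), np.float64(0.002675449821236813))
clamp sc L [0.4599 0.2262 0.012 ]
clamp sc B [0.4396 0.1257 0.012 ]
clamp sd B [0.4596 0.228  0.012 ]
clamp sd R [0.4376 0.133  0.012 ]
jig sc L [ 0.5291 -0.1177  0.01  ]
jig sc B [ 0.556 -0.323  0.01 ]
jig sd BL [ 0.6183 -0.0935  0.01  ]
jig sd BR [ 0.5293 -0.1122  0.01  ]
jig sd TR [ 0.5538 -0.327   0.01  ]
car sc far [0.613  0.2461 0.09  ]
car sc near [0.5737 0.0603 0.09  ]
car sd near [0.6111 0.2563 0.09  ]
car sd far [0.5862 0.0811 0.09  ]
marker [ 0.4951 -0.2435  0.008 ]
```

```bash
python3 - <<'E'
from h import *
np.set_printoptions(precision=4,suppress=True)
for n,p,yaw in[("jig",(.57,-.2,.33),97),("clamp",(.56,.155,.33),167.5)]:
    robot.move_pose(p,[180,0,yaw]); robot.pause(.4)
    c=robot.get_calibration("wrist");im=robot.grab_frame("wrist")
    cv2.imwrite(f"pics/w_{n}.png",im);np.save(f"{n}_c.npy",c,allow_pickle=True)
    print(n,c,-cv2.Rodrigues(c["rvec"])[0].T@c["tvec"],robot.observe()["time"])
a=[cv2.imread(f"pics/w_{n}.png") for n in("jig","clamp")]
for n,i in zip("jc",a): cv2.imwrite(f"pics/w_{n}b.png",cv2.resize(i,(800,600),interpolation=cv2.INTER_CUBIC))
E
```

```text
jig {'vertical_fov': 64.75351465279434, 'cx': 259.29474828307593, 'cy': 188.40501892833598, 'rvec': array([-2.8745, -0.1755, -0.0216]), 'tvec': array([-0.5412, -0.2991,  0.3357])} [ 0.5622 -0.1346  0.4012] 1.3833
clamp {'vertical_fov': 64.75351465279434, 'cx': 259.29474828307593, 'cy': 188.40501892833598, 'rvec': array([-2.2853, -1.8305, -0.24  ]), 'tvec': array([-0.2729, -0.5359,  0.2721])} [0.4963 0.1687 0.4012] 3.1667
```

View pics/w_jb.png

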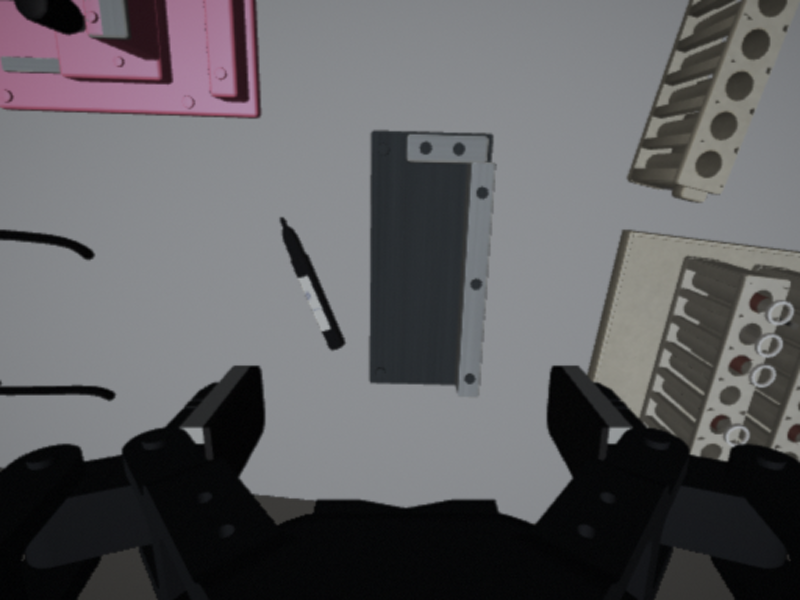

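View pics/w_cb.png

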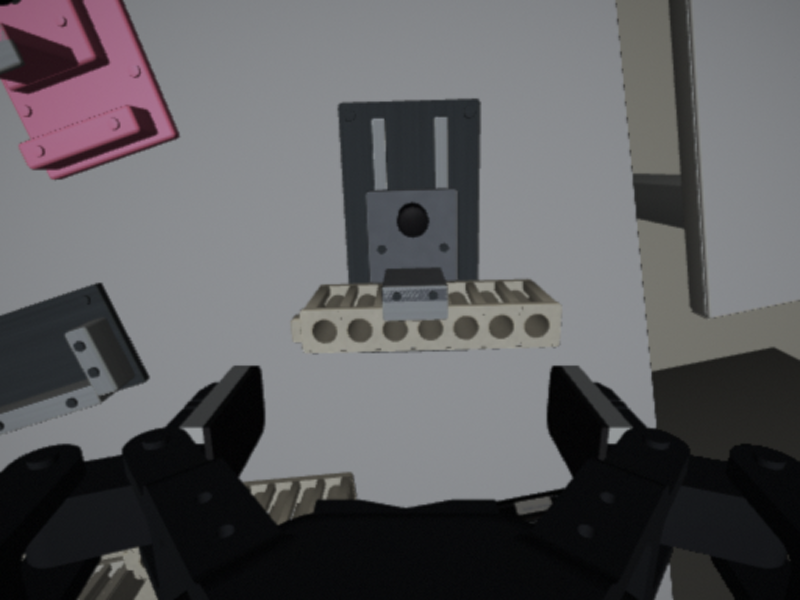

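The jig wrist view shows the plate's left corners at (371,131) and (370,382). The fence top's outer edge runs (495,163)–(480,395), and the stop top spans (408..488,133..161). The clamp wrist view has the knob top at (412,217), plate corners (339,103), (480,99), and the carrier top's +x edge from (303,353) to (561,347).

```bash
python3 - <<'E'
from h import *
np.set_printoptions(precision=4,suppress=True)
J=np.load("jig_c.npy",allow_pickle=True).item();C=np.load("clamp_c.npy",allow_pickle=True).item();s=1.5625
for n,c,uv,z in[("plate TL",J,(371,131),.01),("plate BL",J,(370,382),.01),("fence outer T",J,(495,163),.04),("fence outer B",J,(480,395),.04),("fence in B",J,(458,395),.04),("fence in T",J,(471,163),.04),
("stop L",J,(408,161),.04),("stop R",J,(488,162),.04),("stop TL",J,(408,135),.04),
("knob",C,(412,217),.080),("cl TL",C,(339,103),.012),("cl TR",C,(480,99),.012),("car L",C,(303,353),.09),("car R",C,(561,347),.09)]:
    print(n,onz(c,uv,z,s))
a=cv2.imread("pics/w_jig.png")[75:260,225:325];cv2.imwrite("pics/jc.png",cv2.resize(a,None,fx=3.2,fy=3.2,interpolation=cv2.INTER_CUBIC))
E
```

```text
plate TL [ 0.5316 -0.1103  0.01  ]
plate BL [ 0.5527 -0.3235  0.01  ]
fence outer T [ 0.6268 -0.1232  0.04  ]
fence outer B [ 0.6462 -0.3095  0.04  ]
fence in B [ 0.6279 -0.3118  0.04  ]
fence in T [ 0.6092 -0.1254  0.04  ]
stop L [ 0.5631 -0.1296  0.04  ]
stop R [ 0.6215 -0.1232  0.04  ]
stop TL [ 0.5609 -0.1116  0.04  ]
knob [0.5282 0.166  0.08  ]
cl TL [0.4378 0.1293 0.012 ]
cl TR [0.4587 0.2356 0.012 ]
car L [0.6031 0.0708 0.09  ]
car R [0.6383 0.2486 0.09  ]
```

View pics/jc.png

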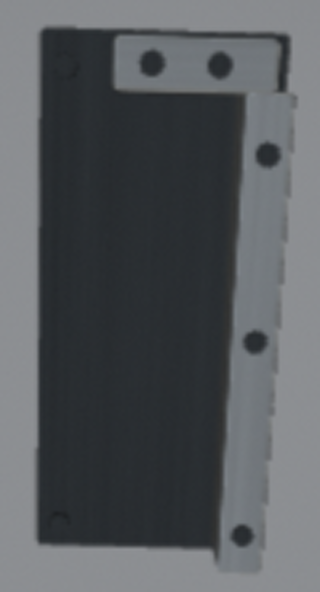

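The numbers agree with the given sizes: carrier edge 181 mm, fence 187 x 18 mm, clamp yaw about -11.1°, jig yaw about 5.8°. Next I open the jaw.

```bash
python3 - <<'E'
from h import *
np.set_printoptions(precision=4,suppress=True)
k=np.array([.530,.1648,0]);x=np.array([.9811,-.1934,0]);up=np.array([0,0,1])
def st(t):
    o=robot.observe();print(t,o["time"],o["tool_pos"],o["ft_force"],o["gripper_width"],o["gripper_force"])
R=[180,0,168.85]
robot.move_pose(k+up*.20,R)
print(robot.line_to(k+up*.120,vel=.12,guard=12));st("down")
robot.set_gripper(.0);st("grip")
p=robot.observe()["tool_pos"]
print(robot.line_to(p-x*.0625,vel=.06,guard=30));st("slid")
robot.set_gripper(.085);st("open")
robot.line_to(robot.observe()["tool_pos"]+up*.15,vel=.2)
robot.pause(.2)
C=robot.get_calibration("wrist");np.save("c2.npy",C,allow_pickle=True)
im=robot.grab_frame("wrist");cv2.imwrite("pics/w2.png",cv2.resize(im,(800,600)))
st("end")
E
```

```text
False
down 4.5833 [0.5306 0.1648 0.121 ] [ 0.1119 -0.4216  0.8129] 0.08546423358209124 0.0
grip 5.1917 [0.5303 0.1658 0.1205] [0.5952 6.8127 0.8795] 0.02073068852000443 58.771721720695496
True
slid 6.1083 [0.4741 0.1769 0.1206] [ 3.1743 -0.3654  0.3341] 0.02067812049110362 62.86708474159241
open 6.75 [0.4741 0.1771 0.1201] [-0.3793  0.1406 -0.0638] 0.08509555734017742 0.0
end 7.9 [0.4737 0.177  0.269 ] [ 0.0579 -0.5386 -0.4225] 0.08506405177153172 0.0
```

View pics/w2.png

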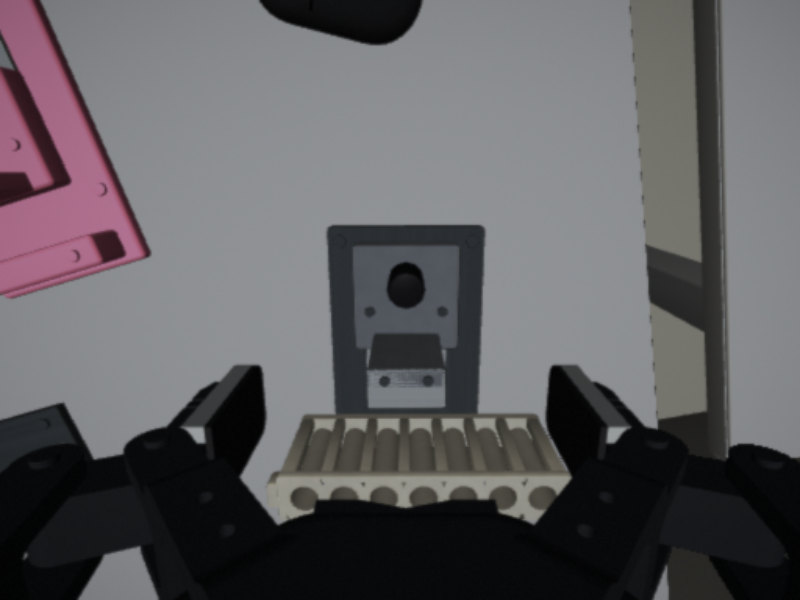

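The jaw has moved about 57 mm and is clear of the carrier; the carrier still stands in the clamp with its top in view at (270–570, 475–510). Now the grasp and lift, with the fingers only partly open to stay clear of the toe.

```bash
python3 - <<'E'
from h import *
np.set_printoptions(precision=4,suppress=True)
k=np.array([.605,.1628,0]);up=np.array([0,0,1])
def st(t):
    o=robot.observe();print(t,o["time"],o["tool_pos"],o["tcp_rot"],o["ft_force"],o["gripper_width"],o["gripper_force"])
R=[180,0,78.85]
robot.move_pose(k+up*.27,R);robot.set_gripper(.06)
robot.line_to(k+up*.20,vel=.2);
print(robot.line_to(k+up*.125,vel=.1,guard=10));st("down")
robot.set_gripper(.0);st("grip")
robot.line_to(k+up*.275,vel=.12);st("lift")
robot.pause(.2)
for n in("scene","side"):
    im=robot.grab_frame(n);cv2.imwrite(f"pics/{n}3.png",im)
a=cv2.imread("pics/scene3.png")[80:272,100:356];b=cv2.imread("pics/side3.png")[140:332,120:376]
cv2.imwrite("pics/3.png",np.vstack([cv2.resize(a,(400,300)),cv2.resize(b,(400,300))]))
E
```

```text
False
down 11.0417 [0.6055 0.1628 0.1259] [179.9325  -0.0182  78.8507] [-0.0232  0.0706 -0.5736] 0.0602823439982811 0.0
grip 11.4083 [0.6055 0.1629 0.1259] [179.9208  -0.022   78.8517] [-1.1073  1.1322  5.1192] 0.031632927110095715 59.80214774608612
lift 12.8083 [0.6047 0.1628 0.274 ] [-179.9154    0.0238   78.8506] [-0.3042  0.3022 -0.8644] 0.03147740240596901 59.342939257621765
```

View pics/3.png

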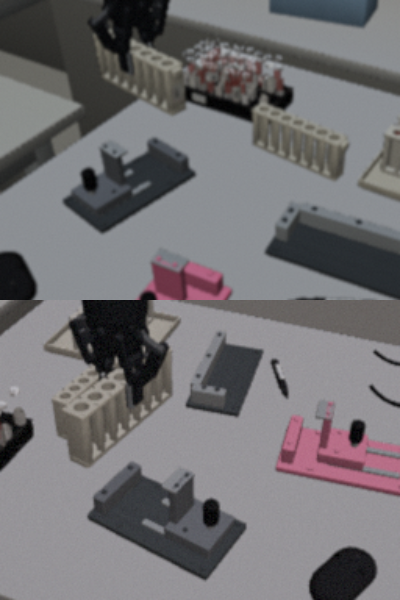

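The carrier is lifted upright with the clamp left empty. Next is the jig approach: stop first, then fence, then down, each guarded.

```bash
cat >> h.py <<'E'
np.set_printoptions(precision=4,suppress=True)
yaw=5.8;t=np.radians(yaw)
JX=np.array([np.cos(t),np.sin(t),0]);JY=np.array([-np.sin(t),np.cos(t),0]);JO=np.array([.6023,-.2163,0]);UP=np.array([0,0,1.])
def jig(x,y,z): return JO+JX*x+JY*y+UP*z
def st(t):
    o=robot.observe();p=o["tool_pos"]-JO;f=o["ft_force"]
    print(t,round(o["time"],2),"jig",np.array([p@JX,p@JY,p[2]]),"F",np.array([f@JX,f@JY,f[2]]),"rot",o["tcp_rot"],"w",round(o["gripper_width"],4),"gf",round(o["gripper_force"],1),"T",o["torque"])
    return np.array([p@JX,p@JY,p[2]]),np.array([f@JX,f@JY,f[2]])
E
python3 - <<'E'
from h import *
R=[180,0,90+yaw]
robot.move_pose(jig(-.010,-.014,.275),R);st("above")
print(robot.line_to(jig(-.010,-.014,.16),vel=.15,guard=10))
print(robot.line_to(jig(-.010,-.014,.128),vel=.04,guard=5));robot.pause(.3);st("low")
print(robot.line_to(jig(-.010,.012,.128),vel=.02,guard=4));p,_=st("stop")
robot.line_to(jig(-.010,p[1]-.0008,.128),vel=.02)
print(robot.line_to(jig(.010,p[1]-.0008,.128),vel=.02,guard=4));st("fence")
for n in("scene","side","wrist"):
    im=robot.grab_frame(n);cv2.imwrite(f"pics/{n}4.png",im)
a=cv2.imread("pics/scene4.png")[140:332,220:476];b=cv2.imread("pics/side4.png")[100:292,140:396]
cv2.imwrite("pics/4.png",np.vstack([cv2.resize(a,(400,300)),cv2.resize(b,(400,300))]))
E
```

```text
above 14.57 jig [-0.0096 -0.0131  0.2751] F [ 0.0857 -0.0247 -0.2455] rot [179.9893  -0.012   95.8435] w 0.0317 gf 59.3 T [ 0.0102 -0.0174  0.0183]
False
False
low 16.74 jig [-0.0099 -0.0141  0.1282] F [ 0.2981 -0.4011 -1.2301] rot [179.9845   0.0129  95.8001] w 0.0312 gf 59.4 T [-0.0081  0.0117 -0.0083]
True
stop 17.52 jig [-0.01   -0.0001  0.1279] F [ 0.4376 -2.8031  0.898 ] rot [-179.9812    0.0816   95.7962] w 0.0314 gf 59.7 T [-0.5047 -0.0799 -0.0685]
True
fence 18.38 jig [-0.0001 -0.0005  0.1271] F [ 0.6611  0.6225 -1.4501] rot [-179.7833   -0.0725   95.7656] w 0.0313 gf 60.2 T [-0.0446 -0.0494  0.0358]
```

View pics/4.png

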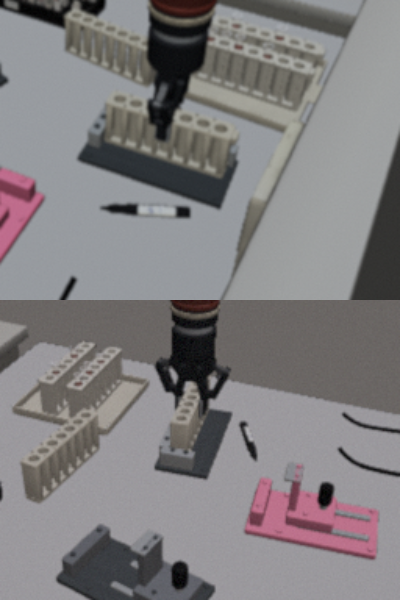

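The pictures show the carrier upright in the jig, along the fence with its end at the stop. Contacts came within 0.5 mm of where I predicted. Now I press.

```bash
cat > press.py <<'E'
from h import *
p,_=st("start")
y=-.0008
print(robot.line_to(jig(0.0003,y,.118),vel=.01,guard=4));p,f=st("plate")
x,z=.0003,p[2]
for i in range(16):
    robot.line_to(jig(x,y,z),vel=.01);robot.pause(.25);p,f=st(i)
    ex,ez=10+f[0],10-f[2]
    if abs(ex)<1.5 and abs(ez)<1.5: break
    x+=np.clip(ex*.00006,-.0005,.0005);z-=np.clip(ez*.00006,-.0005,.0005)
print(x,z)
E
python3 press.py
```

```text
start 18.52 jig [-0.0003 -0.0005  0.1268] F [ 0.2833 -0.9513 -1.8452] rot [-179.8027   -0.0928   95.7719] w 0.0313 gf 60.3 T [-0.0934 -0.0784 -0.04  ]
True
plate 18.99 jig [-0.0002 -0.0005  0.124 ] F [-0.8024  1.2756  4.4097] rot [-179.7903   -0.0969   95.7717] w 0.0312 gf 61.1 T [-0.0303 -0.0088  0.0142]
0 19.53 jig [ 0.0002 -0.0006  0.124 ] F [-3.3969  3.3955  4.8259] rot [-179.6978   -0.1646   95.7698] w 0.0314 gf 61.0 T [ 0.2749  0.629  -0.1788]
1 20.03 jig [ 0.0003 -0.0006  0.124 ] F [-5.1246  3.7136  9.566 ] rot [-179.6705   -0.1583   95.7586] w 0.0311 gf 61.6 T [ 0.438   1.2293 -0.2282]
2 20.53 jig [ 0.0004 -0.0007  0.124 ] F [-6.7417  3.834   9.3677] rot [-179.6423   -0.1575   95.7456] w 0.0311 gf 61.6 T [ 0.4601  1.4937 -0.2475]
3 21.03 jig [ 0.0005 -0.0007  0.124 ] F [-7.9033  3.4078 10.3189] rot [-179.6233   -0.1606   95.7411] w 0.0312 gf 61.7 T [ 0.4618  1.7619 -0.365 ]
4 21.53 jig [ 0.0005 -0.0007  0.124 ] F [-8.4915  5.071   9.8099] rot [-179.6111   -0.1595   95.7371] w 0.0316 gf 61.7 T [ 0.4137  1.8832 -0.3683]
5 22.03 jig [ 0.0006 -0.0006  0.124 ] F [-8.1542  3.3206 10.1925] rot [-179.6046   -0.1581   95.7378] w 0.0316 gf 61.7 T [ 0.4318  1.9164 -0.3488]
6 22.53 jig [ 0.0006 -0.0007  0.1241] F [-9.3589  3.7462 10.7045] rot [-179.5933   -0.1604   95.7302] w 0.0315 gf 61.8 T [ 0.4373  2.0767 -0.3774]
0.0015112700337394731 0.12366256497070438
```

Forces are about 9.4 N and 10.7 N, but plate friction may carry part of the sideways push. I add a little sideways force, check that it holds steady, then hand in.

```bash
python3 - <<'E'
from h import *
x=.00151
for i in range(8):
    x+=.00015
    robot.line_to(jig(x,-.0007,.12366),vel=.01);robot.pause(.3);p,f=st(i)
    if f[0]<-12: break
robot.pause(1.5);p,f=st("hold")
if f[0]<-9 and 8<f[2]<16: print(robot.job_done())
E
```

```text
0 23.08 jig [ 0.0007 -0.0006  0.124 ] F [-9.2753  2.5373  9.8178] rot [-179.5787   -0.1518   95.7244] w 0.0316 gf 61.7 T [ 0.3878  2.1689 -0.4323]
1 23.63 jig [ 0.0007 -0.0006  0.1241] F [-10.3666   4.4225  11.855 ] rot [-179.5647   -0.1532   95.7183] w 0.031 gf 61.8 T [ 0.3313  2.3561 -0.4881]
2 24.18 jig [ 0.0007 -0.0006  0.124 ] F [-12.2422   3.9291  11.955 ] rot [-179.5486   -0.154    95.7132] w 0.0312 gf 61.9 T [ 0.36    2.4857 -0.4919]
hold 25.68 jig [ 0.0008 -0.0006  0.1241] F [-11.2087   3.0131  12.4041] rot [-179.5503   -0.1534   95.713 ] w 0.0314 gf 61.9 T [ 0.3307  2.4883 -0.4715]
the job is handed in; nothing more can be done
None
```

The job is handed in at 25.7 s, no verdict returned: jaw opened about 57 mm, carrier stood in the jig along the fence and by the stop, still gripped and held pressed with about 11 N towards the fence (plate friction may carry part of it) and 12 N down.

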